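Uncouple a drawbar from its tow ball

TASK

Uncouple the drawbar from the tow ball so that the ball can be measured: pull the lock pin out of the latch and stand it upright in an empty cell of the divided crate, then pull the latch handle sideways against its spring and, with the latch drawn, lift the coupler off the ball. Finish while holding the coupler still about 8 cm above its seat, without letting go, and leave everything else on the bench where it is.

Things in the scene. Friction and masses are not known exactly. Their poses are not given: they have to be found in the camera images.
- hitch_stand: coupling stand, fixed: aluminium base plate 130 (x) x 420 (y) x 12 mm with a 50 mm steel tow ball and the drawbar's hinge bracket. Origin on the bench under the ball, whose centre is 100 mm up. +y runs along the drawbar from hinge to ball, -x is the side of the latch handle. The hinge axis is parallel to x through y -300, z 110 mm. Yaw within 0.2 rad of the world axes.
- drawbar: the drawbar, a grey 36 mm square tube, with the cast aluminium coupler on its end and the latch in that. Origin on its hinge axis, axes like the stand's while seated.
- socket (a point): centre of the coupler's socket, on the ball's centre while seated, axes then like the stand's. The round shell over it is 68 mm in diameter, its top 34 mm above this point. The guide block for the latch spans x -31 to -76, y -17 to +17 mm from here, its flat top 12 mm below. About 8 N at the latch handle lifts the coupler; let go, it falls back.
- tongue (a joint): drawbar hinge, rad: 0 = coupler seated on the ball, grows as the coupler is lifted (0.27 = 80 mm); stop at 0.9. Swings freely; the latch handle rides on an arc of about 300 mm radius round the hinge and tilts with it. With the latch home, the bolt under the ball stops the lift after 1.5 mm.
- latch (a joint): travel of the latch, m: 0 = home (bolt under the ball), grows as its handle is pulled sideways away from the coupler (along the stand's -x); stop at 0.016. Spring returned: 5.6 N at 0, 10 N at the stop. The bolt clears the ball from 0.008 on. While the lock pin is in, it moves only 1 to 2 mm.
- latch_grip (a point): point inside the latch handle, an upright dark steel plate 10 mm thick (x) and 30 mm wide (y), its flat faces looking along the stand's x. It lies 110 mm out from the ball's axis on the -x side, 122 mm above the bench, 18 mm below the handle's top edge. Both faces are free down to the 20 x 12 mm latch bar, 61 mm below the top; 29 mm free to the guide block. Moves with latch and coupler.
- pin_mid (a point): middle of the lock pin, half-way up its 82 mm: steel, shank 10 mm in diameter and 52 mm long, above it a knurled round head 20 mm in diameter, 30 mm tall; z from foot to head. At first upright in the hole through guide block and latch, 60 mm from the ball's axis on the stand's -x side, head resting on the block (88 to 118 mm above the bench). Loose in the hole; must rise 52 mm to be out.
- pin_foot (a point): lower end of the lock pin's shank, 41 mm below pin_mid along the pin.
- lock_pin: the lock pin, 70 g; origin at its foot, z up the pin.
- pin_crate: small plywood crate, fixed, outside 58 (x) x 85 (y) x 49 mm, floor and walls 4 mm: 2 x 3 square cells 23 mm wide, 45 mm deep, centred at x -13.5 and +13.5, y -27, 0 and +27 mm in its frame. Origin on the bench under its centre; yaw within 0.5 rad. The cells at (+13.5, +27) and (-13.5, 0) each hold a brass part, lower than the walls; the other four are empty.
- spacer: brass sleeve, 18 mm diameter, 36 mm tall, standing in the crate cell at (+13.5, +27) mm; origin at its foot; not part of the job
- standoff: round brass stand-off, 17 mm diameter, 38 mm tall, standing in the crate cell at (-13.5, 0) mm; origin at its foot; not part of the job
- caliper: digital caliper, 236 mm long, lying on the bench; origin under its middle; not part of the job
- hex_key_a: L-shaped hex key, 85 x 31 mm, 6 mm thick, lying on the bench; origin under its long leg's middle; not part of the job
- hex_key_b: L-shaped hex key, 70 x 31 mm, 5 mm thick, lying on the bench; origin under its long leg's middle; not part of the job
- cap_screw: steel screw with a nut, 52 mm long, 18 mm thick, lying on the bench; origin under its middle; not part of the job
- screwdriver: screwdriver, 200 mm long, 26 mm thick, lying on the bench; origin under its middle; not part of the job
- grease_tin: flat round tin, 60 mm diameter, 32 mm tall, standing on the bench; origin under its foot; not part of the job

How it is judged:
By the outcome, as a careful person would: the job done as asked, in the order asked, and still so for the second after the job is handed in, while the arm keeps its last pose, push and grip.
It also fails if it takes over 48 s, if anything falls off the work surface, if the arm or the gripper's body presses on something with over 40 N, if the wrist force passes 120 N, or if a joint passes its speed limit or range.

ROBOT

A 7-joint arm with a two-finger parallel gripper is mounted at the origin on the work surface. World frame = base frame: x ahead of the robot, y to its left, z up, the work surface at z = 0. Lengths are in m, angles in rad, forces in N, time in s.
With the tool pointing down it reaches from about 0.4 to 0.85 m from the base axis. Payload 6.9 kg.
Tool frame: the origin (TCP) lies midway between the tips of the shut fingers; the grasp point (between the pads) lies 19 mm behind it; z points along the fingers, y is the direction in which the jaws open and shut (so a half turn about z gives the same grasp; the last joint's range is limited). The gripper opens to 85 mm and grips with 20 to 120 N. Pads are 22 mm wide; open, the fingers measure 114 mm over their backs; the gripper's body (76 mm by 85 mm) begins 54 mm behind the grasp point. The pads swing forward as they close: fully open they stand 13 mm farther back than shut.
Start: joints at [-1.21, 0.507, -0.238, 1.5, 0.126, 1.149, -0.155], TCP at [0.158, 0.605, 0.231] pointing down, gripper open.
Joint ranges: [-3.08, 3.08], [-0.24, 2.05], [-1.43, 1.35], [0, 2.5], [-1.52, 4.66], [0.17, 1.96], [-2.89, 2.89]. Speed limits (rad/s): [2.39, 2.39, 3.14, 3.14, 3.14, 3.14, 3.14].

INTERFACE

Orientations are given as a unit quaternion [x, y, z, w].
In Python, from plant import ctrl gives the robot as it stands.
- The arm moves only by the tool play_rows, never from a script. Its argument "rows" is a list of rows, each a list of 2 entries, a list of its own where there are three numbers: the shift along the tool's x, y, z each as a share of 0.1 m, from -1 to 1, then the turn about the tool's z as a share of 90 degrees, from -1 to 1. A call has 1 to 20 rows; each row shifts and turns the pose as measured when the row begins, along the tool's axes as they then stand; what a row does not reach is not made up. A row lasts 1/12 s, in which the tool goes at most 41.7 mm and 7.16 degrees, less where a joint would pass 70% of its speed; a pose out of reach is approached as far as the arm can. A call with a number of a shift or a turn outside -1 to 1 is refused whole. A call with a gripper value outside its range is refused whole. "gripper" is the closure, from -1 (fully open) to 1 (shut), set as the call begins (left out, the last holds). The fingers move at their own pace and stop on an object; the grip force is fixed at half the most. Time passes only in rows, so rows that do not move let the fingers close. It gives the time, the measured TCP pose, the force and the opening at its end, in the units of the state.
- ctrl.observe(): the state, without advancing time (a new reading comes with each control period).
- ctrl.grab_frame(name): name is "scene" or "top" or "wrist"; returns the picture (400x640x3 uint8, red, green, blue); there is no depth.
- ctrl.get_calibration(name): a dict with "fx", "fy", "cx", "cy" (pixels), "R" (3x3) and "t" (3): a world point X has camera coordinates R X + t; the wrist camera has in their place "mount" (4x4, takes a point from camera to tool coordinates, whose origin is the TCP and whose axes are the flange's). Camera axes: x right, y down, z forward; pixel columns grow to the right and rows downward; lengths in m; the calibration is good to about 2 mm. The wrist camera is an equidistant fisheye: a pixel r from the principal point sees the ray r / f radians off the axis. A picture is of the moment at which its call begins: read the wrist's pose just before it. get_calibration takes no time and is no camera call.
- ctrl.job_done(): hands the job in, once; it reports no verdict.
Trained networks look in the newest picture that a camera, given by its name, has taken for a name from the list of things; names that differ only in an ending like _2 or _b are one class to them, and where a whole thing is asked for, a point or a joint stands for the part that bears it (a point fixed in the world has none). Each returns a list of dicts, best first, with "conf" (0 to 1); they miss things now and then, are a little off and sometimes report something else, mostly with a low value. They report only what shows in the picture. A call takes as long as a camera call.
- ctrl.look_for(camera, label): "point" ([x, y, z] in m, in world coordinates, good to about 4 mm: the middle of the surface that is visible of it).
- ctrl.silhouettes(camera, label): "pixels" (400x640 bool, what is visible of it).
- ctrl.tip_of(camera, label): "point" ([x, y, z] in m, in world coordinates, good to about 4 mm: a listed point, or the origin of a listed thing).
The state is a dict: "time_s": time; "q": joint angles; "joint_vel": joint speeds; "tau": joint torques, N m; "ee_pos": TCP position; "tcp_rot": TCP orientation; "force": force on the tool from outside, world axes, zero at the start; "moment": the same for the moment, N m; "finger_gap": opening from 0.0 (shut) to 1.0 (fully open).
Only numpy, scipy, OpenCV 4.12 (cv2) and the standard library are available. Lean on these libraries where they do the work, as an engineer would, in place of code of your own. Each camera call takes 0.05 s, during which the arm holds its last target. There are 200 camera calls.

## Working session

There is one attempt and no reset: what is moved stays moved. The work goes in short steps, Python scripts to look and compute and a tool call to move; the robot and the scene stay as the last step left them, time stands still between calls to the robot, and variables do not carry over. Pictures are saved under pics/ and viewed, about 8 in all and at most 12, crops included, and the job is handed in when it is done.

Besides the shell and the picture viewer there is one more tool, called after "Emit:" by a JSON object that holds its "op" and its "data". play_rows: Moves the arm, as the interface text tells. Shift numbers are shares of 0.1 m and turn numbers shares of 90 degrees, none past 1 either way. Its arguments: {"type":"object","properties":{"rows":{"type":"array","items":{"type":"array"}},"gripper":{"type":"number"}},"required":["rows"]}

```bash
mkdir -p pics; ls
python3 - <<'E'
from plant import ctrl
import cv2,numpy as np
s=ctrl.observe(); print({k:np.round(v,3) for k,v in s.items()})
for c in("scene","top"):
    cv2.imwrite(f"pics/{c}0.png",ctrl.grab_frame(c)[:,:,::-1])
    for l in("socket","latch_grip","pin_mid","pin_foot","hitch_stand","drawbar","pin_crate","spacer","standoff"):
        r=ctrl.tip_of(c,l)
        print(c,l,[(np.round(x["point"],3).tolist(),round(x["conf"],2)) for x in r[:2]])
print({k:np.round(v,3) for k,v in ctrl.get_calibration("wrist").items()})
a=cv2.imread("pics/scene0.png");b=cv2.imread("pics/top0.png")
cv2.imwrite("pics/both.png",cv2.resize(np.vstack([a,b]),(480*1,600)))
E
```

```text
pics
{'time_s': np.float64(0.0), 'q': array([-1.209,  0.508, -0.238,  1.501,  0.126,  1.149, -0.155]), 'joint_vel': array([-0.001,  0.001, -0.002,  0.001,  0.001,  0.   , -0.   ]), 'tau': array([ 1.0000e-03, -6.2060e+01, -2.1860e+00, -2.4966e+01,  1.3000e-02,
        1.2000e-02,  0.0000e+00]), 'ee_pos': array([0.158, 0.604, 0.23 ]), 'tcp_rot': array([ 0.128,  0.992, -0.001, -0.   ]), 'force': array([-0.055, -0.16 ,  0.478]), 'moment': array([ 0.011,  0.014, -0.014]), 'finger_gap': np.float64(1.003)}
scene socket [([0.581, -0.096, 0.102], 0.83)]
scene latch_grip [([0.473, -0.075, 0.126], 0.5)]
scene pin_mid [([0.524, -0.089, 0.079], 0.55)]
scene pin_foot []
scene hitch_stand [([0.577, -0.098, -0.001], 0.62), ([0.552, 0.413, -0.001], 0.18)]
scene drawbar [([0.524, -0.396, 0.113], 0.6)]
scene pin_crate [([0.476, 0.287, -0.002], 0.76)]
scene spacer [([0.46, 0.287, 0.004], 0.69), ([0.355, -0.293, -0.005], 0.63)]
scene standoff [([0.46, 0.284, 0.002], 0.39)]
top socket [([0.579, -0.101, 0.098], 0.88), ([0.383, 0.316, -0.002], 0.65)]
top latch_grip [([0.473, -0.084, 0.126], 0.41)]
top pin_mid [([0.518, -0.085, 0.08], 0.49), ([0.425, -0.104, 0.0], 0.35)]
top pin_foot []
top hitch_stand [([0.579, -0.1, -0.002], 0.68)]
top drawbar [([0.523, -0.39, 0.113], 0.72)]
top pin_crate [([0.477, 0.286, 0.002], 0.83)]
top spacer [([0.47, 0.319, 0.008], 0.59)]
top standoff [([0.462, 0.283, 0.008], 0.53)]
{'fx': np.float64(309.707), 'fy': np.float64(309.707), 'cx': np.float64(320.234), 'cy': np.float64(206.054), 'mount': array([[ 0.001, -0.954, -0.299,  0.075],
       [ 1.   ,  0.001,  0.001, -0.001],
       [-0.   , -0.299,  0.954, -0.143],
       [ 0.   ,  0.   ,  0.   ,  1.   ]])}
```

View pics/both.png

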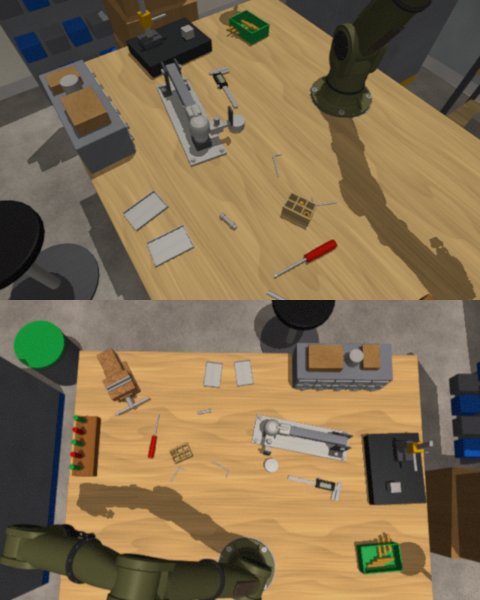

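View pics/top0.png

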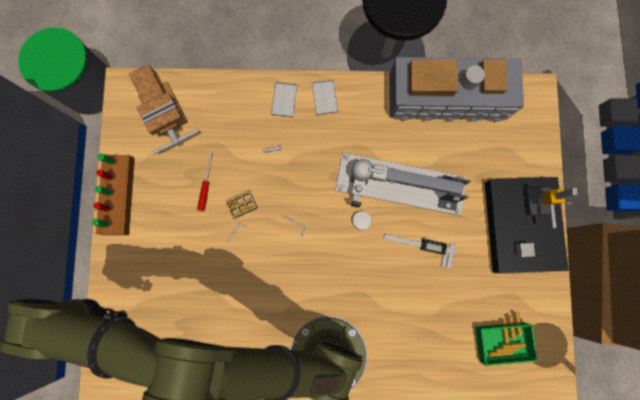

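The views show the stand with its latch at top-image pixel (355,200), the grease tin beside it at (361,220), and the crate at (242,204). The networks agree with this: the stand's yaw is about −0.19, and the pin is near (0.521, −0.087). I'm moving over there now.

Emit:
{"op": "play_rows", "data": {"rows": [[[-0.28,-0.31,0],0],[[-0.28,-0.31,0],0],[[-0.28,-0.31,0],0],[[-0.28,-0.31,0],0],[[-0.28,-0.31,0],0],[[-0.28,-0.31,0],0],[[-0.28,-0.31,0],0],[[-0.28,-0.31,0],0],[[-0.28,-0.31,0],0],[[-0.28,-0.31,0],0],[[-0.28,-0.31,0],0],[[-0.28,-0.31,0],0],[[-0.28,-0.31,0],0],[[-0.28,-0.31,0],0],[[-0.28,-0.31,0],0],[[-0.28,-0.31,0],0],[[-0.28,-0.31,0],0]], "gripper": -1}}

```text
time_s: 2.42
ee_pos: [0.4832, -0.0191, 0.2288]
tcp_rot: [0.119, 0.993, 0.005, 0.002]
force: [1.0, 1.1, 0.5]
finger_gap: 1.002
```

```bash
cat > h.py <<'E'
from plant import ctrl
import cv2,numpy as np
from scipy.spatial.transform import Rotation as Rn
def tip(c,*ls):
    for l in ls:
        print(c,l,[(np.round(x["point"],4).tolist(),round(x["conf"],2)) for x in ctrl.tip_of(c,l)[:2]])
def grab(c,name):
    s=ctrl.observe();im=ctrl.grab_frame(c);cv2.imwrite(f"pics/{name}.png",im[:,:,::-1]);return s,im
def wproj(s,P):
    k=ctrl.get_calibration("wrist");M=np.array(k["mount"])
    T=np.eye(4);T[:3,:3]=Rn.from_quat(s["tcp_rot"]).as_matrix();T[:3,3]=s["ee_pos"]
    p=(np.linalg.inv(T@M)@np.c_[np.atleast_2d(P),np.ones(len(np.atleast_2d(P)))].T)[:3].T
    r=np.hypot(p[:,0],p[:,1]);th=np.arctan2(r,p[:,2])
    return np.c_[k["cx"]+k["fx"]*th*p[:,0]/r,k["cy"]+k["fy"]*th*p[:,1]/r]
def delta(s,P,jaw=None):
    R=Rn.from_quat(s["tcp_rot"]).as_matrix();print("tool shift mm",np.round(R.T@(np.array(P)-s["ee_pos"])*1e3,1))
    a=np.degrees(np.arctan2(R[1,1],R[0,1]));print("jaw angle",round(a,2),"state",np.round(s["ee_pos"],4),np.round(s["force"],1),"t",round(float(s["time_s"]),2), "gap",round(float(s["finger_gap"]),3),"q",np.round(s["q"],2))
    if jaw is not None: print("turn deg (tool z)",round(-((jaw-a+90)%180-90),2))
E
python3 - <<'E'
from h import *
s,im=grab("wrist","w1"); tip("wrist","socket","latch_grip","pin_mid","hitch_stand","drawbar","lock_pin","grease_tin")
u=np.array([-.982,.189]);so=np.array([.580,-.0985])
pts=[[*so,.134],[*(so+.06*u),.118],[*(so+.06*u),.088],[*(so+.11*u),.140]]
px=wproj(s,pts);print(px.round())
a=im[:,:,::-1].copy()
for p in px: cv2.circle(a,tuple(int(v) for v in p),3,(0,0,255),1)
cv2.imwrite("pics/w1m.png",a); delta(s,[.521,-.087,.13],79.1)
E
```

```text
wrist socket [([0.577, -0.0957, 0.1031], 0.97)]
wrist latch_grip [([0.4717, -0.0772, 0.1241], 0.72)]
wrist pin_mid [([0.5167, -0.0856, 0.0732], 0.84)]
wrist hitch_stand [([0.5803, -0.0987, -0.005], 0.72)]
wrist drawbar [([0.5267, -0.3945, 0.1099], 0.96), ([0.4711, 0.2887, 0.004], 0.55)]
wrist lock_pin [([0.52, -0.0911, 0.0367], 0.86)]
wrist grease_tin [([0.4316, -0.1007, -0.0006], 0.8)]
[[263. 318.]
 [258. 256.]
 [263. 242.]
 [246. 212.]]
tool shift mm [-52.5 -58.1  98.3]
jaw angle 76.33 state [ 0.4832 -0.0191  0.2288] [1.  1.1 0.5] t 2.42 gap 1.002 q [-0.04  0.29  0.04  1.87 -0.03  0.98  1.35]
turn deg (tool z) -2.77
```

View pics/w1m.png

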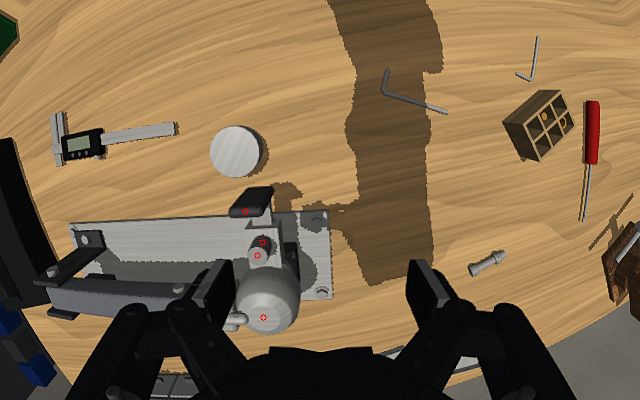

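Emit:
{"op": "play_rows", "data": {"rows": [[[-0.26,-0.29,0],-0.03],[[-0.26,-0.29,0],0],[[0,0,0.3],0],[[0,0,0.3],0],[[0,0,0],0]]}}

```text
time_s: 3.23
ee_pos: [0.5243, -0.0766, 0.1694]
tcp_rot: [0.085, 0.996, 0.006, 0.005]
force: [-1.3, 0.3, -1.7]
finger_gap: 1.002
```

Run:
```python
from h import *
s,im=grab("wrist","w2"); tip("wrist","pin_mid","lock_pin","latch_grip","socket")
delta(s,[.520,-.087,.094],79.1)
u=np.array([-.982,.189]);so=np.array([.580,-.0985]);c=so+.06*u
t=np.linspace(0,6.28,40);P=np.c_[c[0]+.01*np.cos(t),c[1]+.01*np.sin(t),0*t+.118]
px=wproj(s,P).astype(np.int32); a=im[:,:,::-1].copy(); cv2.polylines(a,[px],True,(0,0,255),1)
m=px.mean(0).astype(int);y0=max(m[1]-100,0);print(m)
cv2.imwrite("pics/w2m.png",cv2.resize(a[y0:y0+200,max(m[0]-130,0):m[0]+130],None,fx=2.5,fy=2.5))
```

```text
wrist pin_mid [([0.5173, -0.085, 0.0728], 0.58)]
wrist lock_pin [([0.5194, -0.0898, 0.0368], 0.72)]
wrist latch_grip [([0.4728, -0.0756, 0.125], 0.78)]
wrist socket []
tool shift mm [  3.2 -12.   75.2]
jaw angle 80.24 state [ 0.5243 -0.0766  0.1694] [-1.3  0.3 -1.7] t 3.23 gap 1.002 q [ 0.08  0.41  0.04  1.85 -0.04  0.87  1.54]
turn deg (tool z) 1.14
[303 223]
```

View pics/w2m.png

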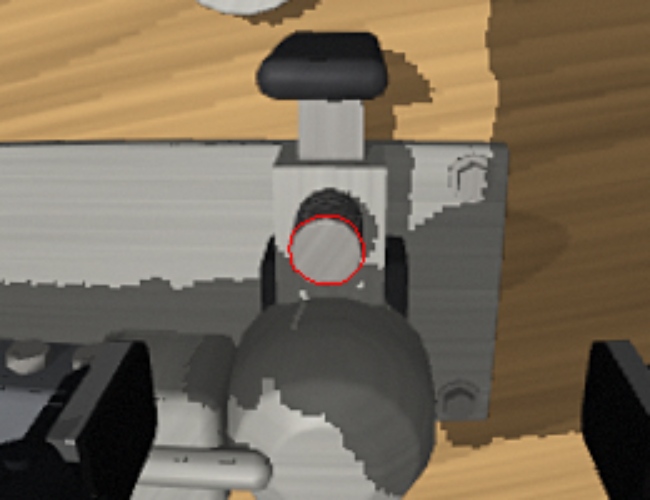

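The projected head circle lies right on the visible pin head (crop pixel (328,250)), so the pose model is good. I'm descending and gripping.

Emit:
{"op": "play_rows", "data": {"rows": [[[0.02,-0.12,0.2],0.012],[[0,0,0.3],0],[[0,0,0.2],0],[[0,0,0],0]]}}

```text
time_s: 3.82
ee_pos: [0.5296, -0.0861, 0.111]
tcp_rot: [0.093, 0.996, 0.007, 0.017]
force: [-0.2, -0.2, -0.1]
finger_gap: 0.996
```

Run:
```python
from h import *
delta(ctrl.observe(),[.521,-.087,.094],79.1); print(Rn.from_quat(ctrl.observe()["tcp_rot"]).as_matrix().round(4))
```

```text
tool shift mm [ 8.9 -2.8 16.7]
jaw angle 79.37 state [ 0.5296 -0.0861  0.111 ] [-0.2 -0.2 -0.1] t 3.82 gap 0.996 q [ 0.1   0.49  0.04  1.93 -0.05  0.69  1.56]
turn deg (tool z) 0.27
[[-0.9822  0.1845  0.0357]
 [ 0.185   0.9827  0.0098]
 [-0.0332  0.0162 -0.9993]]
```

Emit:
{"op": "play_rows", "data": {"rows": [[[0.09,-0.03,0.08],0],[[0,0,0.08],0],[[0,0,0],0]]}}

```text
time_s: 4.07
ee_pos: [0.5231, -0.0862, 0.0983]
tcp_rot: [0.092, 0.996, 0.007, 0.02]
force: [-0.1, -0.2, -0.7]
finger_gap: 0.998
```

Run:
```python
from h import *
delta(ctrl.observe(),[.521,-.087,.094],79.1); print(Rn.from_quat(ctrl.observe()["tcp_rot"]).as_matrix().round(4)[:,2])
```

```text
tool shift mm [ 2.1 -1.2  4.2]
jaw angle 79.48 state [ 0.5231 -0.0862  0.0983] [-0.1 -0.2 -0.7] t 4.07 gap 0.998 q [ 0.1   0.49  0.04  1.96 -0.05  0.65  1.56]
turn deg (tool z) 0.38
[ 0.0408  0.0098 -0.9991]
```

Emit:
{"op": "play_rows", "data": {"rows": [[[0.02,-0.01,0.03],0],[[0,0,0],0],[[0,0,0],0],[[0,0,0],0],[[0,0,0],0],[[0,0,0],0],[[0,0,0],0],[[0,0,0],0]], "gripper": 1}}

```text
time_s: 4.73
ee_pos: [0.5248, -0.0868, 0.1]
tcp_rot: [0.091, 0.996, 0.007, 0.024]
force: [0.7, 0.0, -1.0]
finger_gap: 0.208
```

Run:
```python
from h import *
delta(ctrl.observe(),[.521,-.087,.094],79.1); print(Rn.from_quat(ctrl.observe()["tcp_rot"]).as_matrix().round(4)[:,2])
```

```text
tool shift mm [ 4.  -1.   5.8]
jaw angle 79.53 state [ 0.5248 -0.0868  0.1   ] [ 0.7  0.  -1. ] t 4.73 gap 0.208 q [ 0.1   0.49  0.04  1.96 -0.05  0.64  1.57]
turn deg (tool z) 0.43
[ 0.0486  0.0089 -0.9988]
```

Emit:
{"op": "play_rows", "data": {"rows": [[[0,0,-0.1],0],[[-0.01,0,-0.15],0],[[-0.01,0,-0.15],0],[[-0.01,0,-0.15],0],[[-0.01,0,-0.15],0]]}}

```text
time_s: 5.15
ee_pos: [0.5236, -0.0881, 0.1713]
tcp_rot: [0.091, 0.996, 0.007, 0.021]
force: [0.0, -0.6, -0.9]
finger_gap: 0.208
```

Run:
```python
from h import *
delta(ctrl.observe(),[.521,-.087,.18],79.1); print(Rn.from_quat(ctrl.observe()["tcp_rot"]).as_matrix().round(4)[:,2])
```

```text
tool shift mm [ 2.4  0.8 -8.8]
jaw angle 79.52 state [ 0.5236 -0.0881  0.1713] [ 0.  -0.6 -0.9] t 5.15 gap 0.208 q [ 0.1   0.4   0.05  1.87 -0.05  0.83  1.56]
turn deg (tool z) 0.42
[ 0.0423  0.0094 -0.9991]
```

Emit:
{"op": "play_rows", "data": {"rows": [[[0,0,-0.3],0],[[0.05,0.2,-0.1],0],[[0.1,0.38,0],0],[[0.1,0.38,0],0],[[0.1,0.38,0],0],[[0.1,0.38,0],0],[[0.1,0.38,0],0],[[0.1,0.38,0],0],[[0.05,0.2,0],0],[[0,0,0],0]]}}

```text
time_s: 5.98
ee_pos: [0.5035, 0.1965, 0.2263]
tcp_rot: [0.097, 0.995, 0.008, 0.027]
force: [0.8, 0.1, -0.2]
finger_gap: 0.211
```

Run:
```python
from h import *
s,im=grab("wrist","w3"); tip("wrist","pin_crate","pin_mid","pin_foot","lock_pin","spacer","standoff")
delta(s,[.5,.21,.2],79.1);print(Rn.from_quat(s["tcp_rot"]).as_matrix().round(4)[:,2])
for r in ctrl.silhouettes("wrist","pin_crate")[:1]:
    c,_=cv2.findContours(r["pixels"].astype(np.uint8),0,2);print(r["conf"],cv2.boundingRect(max(c,key=cv2.contourArea)))
```

```text
wrist pin_crate [([0.4745, 0.2888, -0.0016], 0.79), ([0.5524, 0.4137, 0.0032], 0.22)]
wrist pin_mid [([0.4963, 0.1964, 0.1993], 0.85)]
wrist pin_foot []
wrist lock_pin [([0.5008, 0.1966, 0.1647], 0.93)]
wrist spacer [([0.4761, 0.3137, 0.0046], 0.48)]
wrist standoff [([0.4587, 0.2769, 0.0041], 0.6)]
tool shift mm [ 7.4 12.  26.2]
jaw angle 78.93 state [0.5035 0.1965 0.2263] [ 0.8  0.1 -0.2] t 5.98 gap 0.211 q [-0.42  0.35 -0.02  1.78  0.02  0.96  0.93]
turn deg (tool z) -0.17
[ 0.0553  0.0098 -0.9984]
0.57 (346, 88, 96, 89)
```

View pics/w3.png

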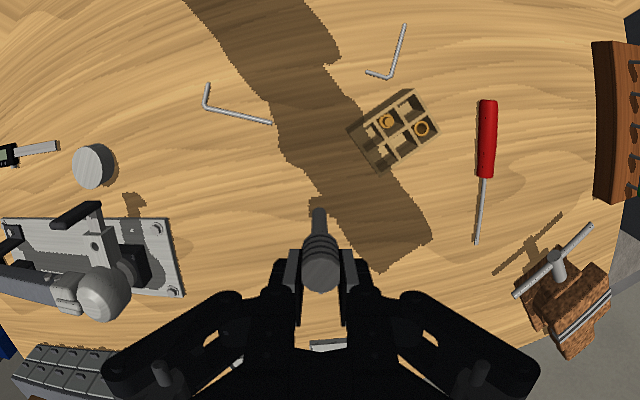

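Run:
```python
from h import *
from scipy.optimize import least_squares as ls
s=ctrl.observe(); im=cv2.imread("pics/w3.png")
def W(v,L,z): 
    c,n=np.cos(v[2]),np.sin(v[2]);L=np.atleast_2d(L);return np.c_[v[0]+c*L[:,0]-n*L[:,1],v[1]+n*L[:,0]+c*L[:,1],np.full(len(L),z)]
p0=[.4755,.2875,.45]
rim=np.array([[-.029,-.0425],[.029,-.0425],[.029,.0425],[-.029,.0425]])
f=lambda v:np.r_[(wproj(s,W(v,[.0135,.027],.04))[0]-[421,128]),(wproj(s,W(v,[-.0135,0],.042))[0]-[387.5,121])]
r=ls(f,p0);print(r.x,r.fun)
v=r.x; a=im[70:200,320:460].copy();a=cv2.resize(a,None,fx=5,fy=5,interpolation=cv2.INTER_NEAREST)
def dr(v,z,L,col): cv2.polylines(a,[((wproj(s,W(v,L,z))-[320,70]+.5)*5).astype(np.int32)],True,col,1)
dr(v,.049,rim,(0,0,255))
for x in(-.0135,.0135):
    for y in(-.027,0,.027): dr(v,.049,rim/[.029,.0425]*.0115+[x,y],(0,255,0))
dr(v,0,rim,(255,0,0))
cv2.imwrite("pics/w3c.png",a)
print("rim px",wproj(s,W(v,rim,.049)).round(1))
```

```text
[0.47638791 0.27788461 0.42785603] [-0.41180271 -0.0859202   0.38499344  0.07417382]
rim px [[347.5 132.6]
 [378.2 176.9]
 [441.6 133.1]
 [414.   87.3]]
```

View pics/w3c.png

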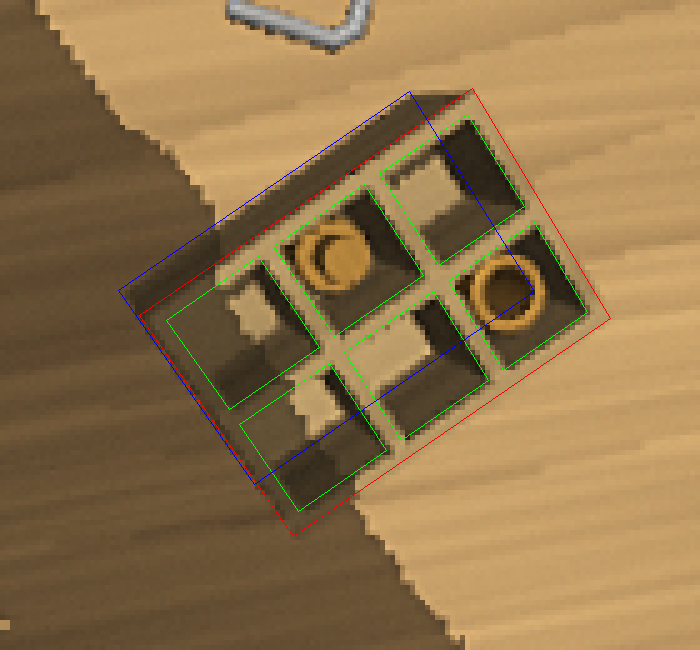

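The overlay fits in shape, but its y differs by 10 mm from the networks. The arm may still have been moving in that picture, so I'll repeat it with the arm at rest.

Run:
```python
from h import *
s,im=grab("wrist","w4"); delta(s,[.4764,.2779,.2]); print(Rn.from_quat(s["tcp_rot"]).as_matrix().round(4)[:,2])
tip("wrist","pin_crate","lock_pin","pin_mid")
d=cv2.imread("pics/w3.png")[70:200,320:460]
r=cv2.matchTemplate(im[:,:,::-1].copy(),d,cv2.TM_CCOEFF_NORMED);print(cv2.minMaxLoc(r))
k=ctrl.get_calibration("top")
def tp(P): c=np.array(k["R"])@P+k["t"];return [k["fx"]*c[0]/c[2]+k["cx"],k["fy"]*c[1]/c[2]+k["cy"]]
print(np.round([tp([.4764,.2779,.049]),tp([.476,.2875,.049])],1))
g=ctrl.grab_frame("top")
for q in ctrl.silhouettes("top","pin_crate")[:1]:
    ys,xs=np.nonzero(q["pixels"]);print("sil",q["conf"],xs.mean(),ys.mean(),xs.min(),xs.max(),ys.min(),ys.max())
```

```text
tool shift mm [47.5 81.1 24.7]
jaw angle 78.35 state [0.5051 0.1887 0.2258] [ 0.3 -0.4 -0.8] t 6.38 gap 0.209 q [-0.41  0.35 -0.01  1.79  0.02  0.96  0.94]
[ 0.0554  0.0059 -0.9984]
wrist pin_crate [([0.4728, 0.2885, 0.0014], 0.75)]
wrist lock_pin [([0.5038, 0.1861, 0.1637], 0.6)]
wrist pin_mid [([0.4982, 0.1894, 0.1977], 0.92)]
(-0.6234310269355774, 0.9381628036499023, (194, 15), (327, 67))
[[243.5 203.1]
 [240.5 203.2]]
sil 0.68 233.0 208.72826086956522 226 240 199 218
```

Run:
```python
from h import *
from scipy.optimize import least_squares as ls
s=ctrl.observe(); print(s["ee_pos"])
def W(v,L,z): 
    c,n=np.cos(v[2]),np.sin(v[2]);return np.array([[v[0]+c*L[0]-n*L[1],v[1]+n*L[0]+c*L[1],z]])
f=lambda v:np.r_[(wproj(s,W(v,[.0135,.027],.04))[0]-[428,125]),(wproj(s,W(v,[-.0135,0],.042))[0]-[394.5,118])]
v=ls(f,[.4755,.2875,.45]).x;print(v)
for c in([.0135,-.027],[-.0135,-.027],[.0135,0],[-.0135,.027]): print(c,W(v,c,.0)[0].round(4))
```

```text
[0.50484102 0.19015915 0.22574321]
[0.47402083 0.28769733 0.43778131]
[0.0135, -0.027] [0.4977 0.269  0.    ]
[-0.0135, -0.027] [0.4732 0.2575 0.    ]
[0.0135, 0] [0.4862 0.2934 0.    ]
[-0.0135, 0.027] [0.4503 0.3064 0.    ]
```

Emit:
{"op": "play_rows", "data": {"rows": [[[0.08,0.3,0],0],[[0.08,0.3,0.1],0],[[0.04,0.17,0.2],0],[[0.01,0,0.2],0],[[0.01,0,0.2],0],[[0,0,0.1],0],[[0,0,0.05],0],[[0,0,0],0],[[0,0,0],0]]}}

```text
time_s: 7.43
ee_pos: [0.5053, 0.2746, 0.1388]
tcp_rot: [0.102, 0.994, 0.007, 0.029]
force: [0.2, -0.2, -0.8]
finger_gap: 0.21
```

Run:
```python
from h import *
for i in range(2): s,im=grab("wrist","w5"); delta(s,[.501,.2695,.125])
print(Rn.from_quat(s["tcp_rot"]).as_matrix().round(4)[2])
tip("wrist","lock_pin","pin_mid","pin_foot")
a=cv2.resize(im[100:330,220:480,::-1],None,fx=2.5,fy=2.5)
cv2.imwrite("pics/w5c.png",a)
```

```text
tool shift mm [ 3.9 -6.1 13.5]
jaw angle 78.37 state [0.5053 0.2746 0.1388] [ 0.2 -0.2 -0.8] t 7.43 gap 0.21 q [-0.54  0.49 -0.02  1.82  0.05  0.78  0.77]
tool shift mm [ 4.  -6.1 13.7]
jaw angle 78.36 state [0.5053 0.2745 0.139 ] [-0.4  0.9 -0.5] t 7.48 gap 0.21 q [-0.54  0.49 -0.02  1.82  0.05  0.78  0.77]
[-0.0561  0.0206 -0.9982]
wrist lock_pin [([0.5016, 0.2737, 0.0756], 0.78), ([0.461, 0.2805, 0.0071], 0.35)]
wrist pin_mid [([0.4978, 0.2767, 0.1125], 0.95), ([0.5782, -0.0992, -0.0026], 0.55)]
wrist pin_foot [([0.5008, 0.2742, 0.0754], 0.94)]
```

View pics/w5c.png

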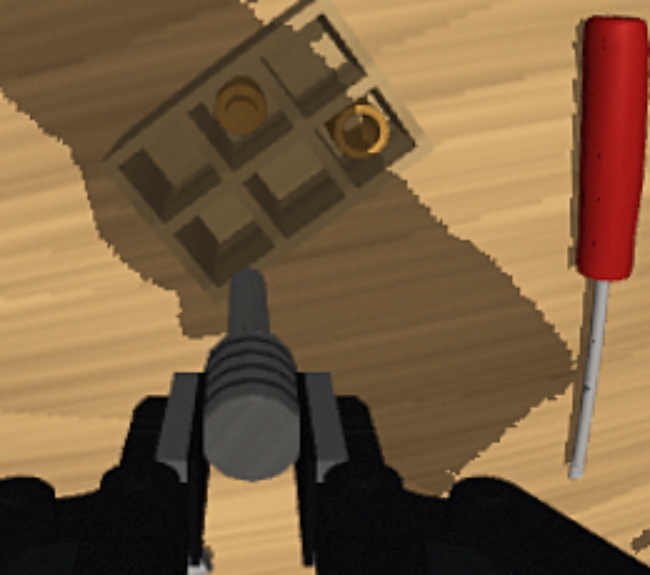

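Run:
```python
from h import *
from scipy.optimize import least_squares as ls
s=ctrl.observe()
def W(v,L,z): 
    c,n=np.cos(v[2]),np.sin(v[2]);return np.array([[v[0]+c*L[0]-n*L[1],v[1]+n*L[0]+c*L[1],z]])
f=lambda v:np.r_[(wproj(s,W(v,[.0135,.027],.04))[0]-[364,152]),(wproj(s,W(v,[-.0135,0],.042))[0]-[316.4,142.8])]
v=ls(f,[.4755,.2875,.45]).x;print(v)
print(W(v,[.0135,-.027],.0)[0].round(4), wproj(s,W(v,[.0135,-.027],.004)), wproj(s,W(v,[.0135,-.027],.049)))
print("foot px",wproj(s,[[.501,.2742,.0755]]))
```

```text
[0.47330564 0.28744291 0.38629014]
[0.496  0.2675 0.    ] [[307.90184016 176.77818926]] [[306.96893543 192.04771739]]
foot px [[317.11924217 208.58106437]]
```

Run:
```python
from h import *
from scipy.optimize import least_squares as ls
s=ctrl.observe()
b=lambda px,z: ls(lambda v:wproj(s,[[*v,z]])[0]-px,[.5,.27]).x.round(4)
for p in([174,238],[218,288],[273,243],[230,208]): print(b(np.array(p)/2.5+[220,100],.049))
print("centre",b([309.6,198],.049),"foot",b([319,210],.0755),"first est px",wproj(s,[[.4977,.269,.049]]))
delta(s,s["ee_pos"])
```

```text
[0.4957 0.2537]
[0.515  0.2635]
[0.5037 0.2836]
[0.4898 0.2728]
centre [0.5012 0.2685] foot [0.5023 0.2753] first est px [[309.2990087  193.71973836]]
tool shift mm [0. 0. 0.]
jaw angle 78.35 state [0.5057 0.2747 0.1396] [-1.4 -0.6 -0.7] t 7.68 gap 0.206 q [-0.54  0.49 -0.02  1.82  0.05  0.78  0.77]
```

Emit:
{"op": "play_rows", "data": {"rows": [[[0.01,-0.065,0],0],[[0.005,0,0.1],0],[[0.005,0,0.1],0],[[0.005,0,0.1],0],[[0.005,0,0.05],0],[[0,0,0],0]]}}

```text
time_s: 8.18
ee_pos: [0.5041, 0.2681, 0.1025]
tcp_rot: [0.102, 0.994, 0.009, 0.031]
force: [0.2, -0.9, -0.5]
finger_gap: 0.207
```

Run:
```python
from h import *
s,im=grab("wrist","w6"); delta(s,[.5028,.269,.068])
print(Rn.from_quat(s["tcp_rot"]).as_matrix().round(4)[2])
tip("wrist","lock_pin","pin_mid","pin_foot")
a=cv2.resize(im[120:330,220:480,::-1],None,fx=2.5,fy=2.5)
cv2.imwrite("pics/w6c.png",a)
```

```text
tool shift mm [ 3.5 -0.2 34.4]
jaw angle 78.28 state [0.5041 0.2681 0.1025] [ 0.2 -0.9 -0.5] t 8.18 gap 0.207 q [-0.53  0.53 -0.02  1.87  0.05  0.68  0.77]
[-0.0598  0.0236 -0.9979]
wrist lock_pin [([0.5, 0.2675, 0.0389], 0.65), ([0.4271, -0.1006, 0.0017], 0.2)]
wrist pin_mid [([0.4964, 0.2685, 0.039], 0.75), ([0.4971, 0.2703, 0.074], 0.72)]
wrist pin_foot [([0.4994, 0.2688, 0.038], 0.81)]
```

View pics/w6c.png

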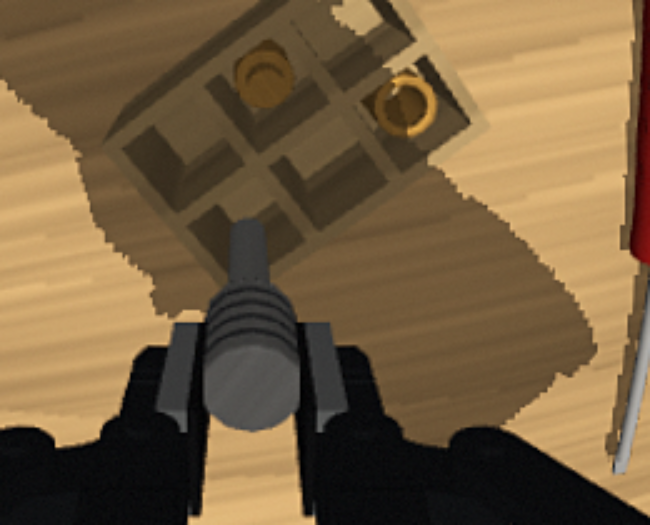

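The foot (crop pixel (246,222)) is inside the chosen near-corner cell with no contact force. I'm lowering it to just above the floor.

Emit:
{"op": "play_rows", "data": {"rows": [[[0.01,0,0.1],0],[[0.01,0,0.1],0],[[0.005,0,0.08],0],[[0,0,0.03],0],[[0,0,0],0]]}}

```text
time_s: 8.8
ee_pos: [0.5052, 0.2703, 0.071]
tcp_rot: [0.102, 0.994, 0.01, 0.033]
force: [0.6, -0.3, -0.7]
finger_gap: 0.21
```

Run:
```python
from h import *
s,im=grab("wrist","w7"); delta(s,[.5028,.269,.068])
print(Rn.from_quat(s["tcp_rot"]).as_matrix().round(4)[2])
tip("wrist","lock_pin","pin_mid")
```

```text
tool shift mm [ 2.3 -1.8  2.9]
jaw angle 78.3 state [0.5052 0.2703 0.071 ] [ 0.6 -0.3 -0.7] t 8.8 gap 0.21 q [-0.54  0.57 -0.02  1.9   0.06  0.6   0.77]
[-0.0636  0.0272 -0.9976]
wrist lock_pin [([0.5023, 0.2692, 0.0086], 0.67)]
wrist pin_mid [([0.4978, 0.2738, 0.0438], 0.65)]
```

Emit:
{"op": "play_rows", "data": {"rows": [[[0.02,-0.02,0.03],0],[[0,0,0.02],0],[[0,0,0],0]]}}

```text
time_s: 9.2
ee_pos: [0.5043, 0.2691, 0.0678]
tcp_rot: [0.102, 0.994, 0.011, 0.035]
force: [-0.1, -0.2, -0.1]
finger_gap: 0.203
```

Run:
```python
from h import *
s,im=grab("wrist","w7"); delta(s,[.5028,.269,.066])
```

```text
tool shift mm [ 1.6 -0.4  1.7]
jaw angle 78.29 state [0.5043 0.2691 0.0678] [-0.1 -0.2 -0.1] t 9.2 gap 0.203 q [-0.54  0.57 -0.02  1.91  0.06  0.59  0.77]
```

Emit:
{"op": "play_rows", "data": {"rows": [[[0.01,0,0.02],0],[[0,0,0.02],0],[[0,0,0.02],0]]}}

```text
time_s: 9.5
ee_pos: [0.5068, 0.269, 0.0673]
tcp_rot: [0.103, 0.994, 0.013, 0.038]
force: [-5.7, -3.5, 20.7]
finger_gap: 0.211
```

Emit:
{"op": "play_rows", "data": {"rows": [[[0,0,0],0],[[0,0,0],0]]}}

```text
time_s: 9.67
ee_pos: [0.5069, 0.2688, 0.0686]
tcp_rot: [0.103, 0.994, 0.013, 0.039]
force: [0.2, -0.2, -0.8]
finger_gap: 0.21
```

Emit:
{"op": "play_rows", "data": {"rows": [[[0,0,0],0],[[0,0,0],0],[[0,0,0],0],[[0,0,0],0],[[0,0,0],0],[[0,0,0],0]], "gripper": -1}}

```text
time_s: 10.17
ee_pos: [0.5073, 0.2695, 0.0681]
tcp_rot: [0.103, 0.994, 0.013, 0.039]
force: [-0.3, 0.1, -0.5]
finger_gap: 0.997
```

Run:
```python
from h import *
s,im=grab("wrist","w8"); delta(s,[.5028,.269,.16]);tip("wrist","lock_pin","pin_mid")
print(Rn.from_quat(s["tcp_rot"]).as_matrix().round(4)[2])
t=ctrl.grab_frame("scene");tip("scene","lock_pin","pin_mid")
a=np.hstack([cv2.resize(im[100:330,200:480,::-1],(400,328)),cv2.resize(t[240:305,355:434,::-1],(400,328))])
cv2.imwrite("pics/w8c.png",a)
```

```text
tool shift mm [ -2.6   1.7 -92. ]
jaw angle 78.22 state [0.5073 0.2695 0.0681] [-0.3  0.1 -0.5] t 10.17 gap 0.997 q [-0.54  0.57 -0.01  1.92  0.06  0.58  0.76]
wrist lock_pin [([0.5058, 0.2688, 0.004], 0.56)]
wrist pin_mid [([0.5012, 0.2726, 0.0428], 0.59), ([0.5049, 0.2715, 0.0033], 0.46)]
[-0.0749  0.0347 -0.9966]
scene lock_pin [([0.5013, 0.2681, 0.0023], 0.56)]
scene pin_mid []
```

View pics/w8c.png

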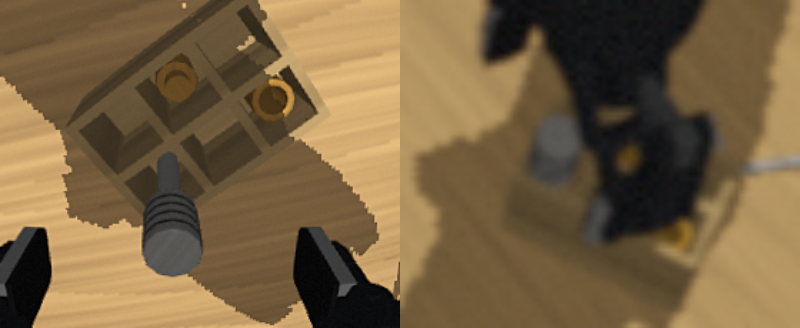

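The pin stands in the corner cell and the grip is fully open. I'll retreat upwards fast, since fast ascents seem to undo the tool tilt that has built up.

Emit:
{"op": "play_rows", "data": {"rows": [[[0,0,-0.2],0],[[0,0,-0.4],0],[[0,0,-0.4],0],[[0,0,-0.4],0],[[0,0,-0.4],0],[[0,0,0],0]]}}

```text
time_s: 10.97
ee_pos: [0.4908, 0.2652, 0.2525]
tcp_rot: [0.103, 0.994, 0.011, 0.036]
force: [1.3, 0.6, 0.4]
finger_gap: 1.002
```

Run:
```python
from h import *
s=ctrl.observe(); delta(s,[.472,-.0777,.2],169.1)
print(Rn.from_quat(s["tcp_rot"]).as_matrix().round(4)[2])
s=ctrl.grab_frame("scene");tip("scene","lock_pin","pin_mid")
```

```text
tool shift mm [ -48.7 -340.9   45.8]
jaw angle 78.21 state [0.4908 0.2652 0.2525] [1.3 0.6 0.4] t 10.97 gap 1.002 q [-0.54  0.34 -0.02  1.71  0.04  1.02  0.78]
turn deg (tool z) 89.11
[-0.069   0.0296 -0.9972]
scene lock_pin [([0.5044, 0.2694, 0.0022], 0.65), ([0.4184, 0.1208, -0.0016], 0.59)]
scene pin_mid [([0.5042, 0.2657, 0.0454], 0.47)]
```

Emit:
{"op": "play_rows", "data": {"rows": [[[-0.04,-0.26,0],0.079],[[-0.07,-0.255,0],0.079],[[-0.1,-0.245,0],0.079],[[-0.13,-0.23,0],0.079],[[-0.16,-0.21,0],0.079],[[-0.185,-0.19,0],0.079],[[-0.205,-0.165,0],0.079],[[-0.225,-0.14,0],0.079],[[-0.24,-0.11,0],0.079],[[-0.25,-0.08,0],0.079],[[-0.26,-0.05,0],0.079],[[-0.264,-0.015,0],0.079],[[-0.265,0.015,0],0.04],[[0,0,0],0]]}}

```text
time_s: 12.28
ee_pos: [0.4493, -0.0943, 0.2158]
tcp_rot: [0.778, 0.628, 0.008, 0.007]
force: [0.4, -0.8, -0.0]
finger_gap: 1.0
```

Run:
```python
from h import *
s=ctrl.observe(); delta(s,[.472,-.0777,.2],169.1)
print(Rn.from_quat(s["tcp_rot"]).as_matrix().round(4))
```

```text
tool shift mm [21.  18.3 16.3]
jaw angle -12.19 state [ 0.4493 -0.0943  0.2158] [ 0.4 -0.8 -0. ] t 12.28 gap 1.0 q [-0.19  0.28  0.44  1.96 -0.15  0.91  0.12]
turn deg (tool z) -1.29
[[ 0.2111  0.9772  0.0214]
 [ 0.9775 -0.2111 -0.0019]
 [ 0.0027  0.0214 -0.9998]]
```

Emit:
{"op": "play_rows", "data": {"rows": [[[0.11,0.09,0.1],-0.014],[[0.1,0.09,0.1],0],[[0,0,0.1],0],[[0,0,0.1],0],[[0,0,0],0]]}}

```text
time_s: 12.7
ee_pos: [0.4678, -0.0789, 0.1672]
tcp_rot: [0.773, 0.635, 0.001, 0.004]
force: [0.1, -0.4, -0.6]
finger_gap: 0.999
```

Run:
```python
from h import *
s,im=grab("wrist","w9"); delta(s,[.472,-.0777,.103],169.1)
print(Rn.from_quat(s["tcp_rot"]).as_matrix().round(4)[2])
tip("wrist","latch_grip","socket")
c=np.array([.472,-.0777]);u=np.array([.982,-.189]);w=np.array([.189,.982])
P=[[*(c+a*.005*u+b*.015*w),.14] for a,b in((-1,-1),(1,-1),(1,1),(-1,1))]
px=wproj(s,P).astype(np.int32);a=im[:,:,::-1].copy();cv2.polylines(a,[px],True,(0,0,255),1);print(px.mean(0))
cv2.imwrite("pics/w9m.png",a)
```

```text
tool shift mm [ 2.1  3.4 64.2]
jaw angle -11.19 state [ 0.4678 -0.0789  0.1672] [ 0.1 -0.4 -0.6] t 12.7 gap 0.999 q [-0.18  0.37  0.41  1.99 -0.19  0.81  0.14]
turn deg (tool z) -0.29
[-0.0026  0.0079 -1.    ]
wrist latch_grip [([0.4701, -0.0771, 0.1213], 0.7)]
wrist socket [([0.5818, -0.0957, 0.1001], 0.69)]
[323. 237.]
```

View pics/w9m.png

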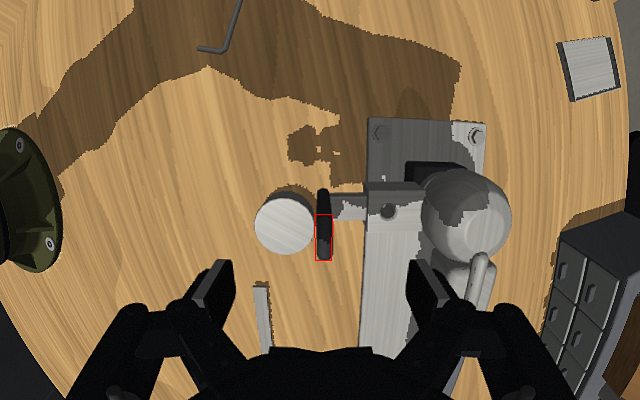

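The handle plate (pixels (322,190–262)) lies centred between the fingers and matches the model. The lock hole at (388,210) is empty. I'm descending onto the handle.

Emit:
{"op": "play_rows", "data": {"rows": [[[0.02,0.03,0.12],0],[[0,0,0.15],0],[[0,0,0.15],0],[[0,0,0.12],0],[[0,0,0.06],0],[[0,0,0],0]]}}

```text
time_s: 13.35
ee_pos: [0.4753, -0.0791, 0.1111]
tcp_rot: [0.773, 0.635, 0.005, 0.008]
force: [0.1, 0.4, 0.5]
finger_gap: 1.003
```

Run:
```python
from h import *
s=ctrl.observe(); delta(s,[.472,-.0777,.103],169.1)
print(Rn.from_quat(s["tcp_rot"]).as_matrix().round(4)[2])
```

```text
tool shift mm [ 0.7 -3.7  8. ]
jaw angle -11.21 state [ 0.4753 -0.0791  0.1111] [0.1 0.4 0.5] t 13.35 gap 1.003 q [-0.15  0.45  0.37  2.05 -0.25  0.66  0.19]
turn deg (tool z) -0.31
[-0.0018  0.0187 -0.9998]
```

Emit:
{"op": "play_rows", "data": {"rows": [[[0.01,-0.04,0.07],0],[[0,0,0.03],0],[[0,0,0],0]]}}

```text
time_s: 13.6
ee_pos: [0.4722, -0.0775, 0.1018]
tcp_rot: [0.773, 0.635, 0.006, 0.009]
force: [0.8, 0.6, -0.4]
finger_gap: 1.001
```

Emit:
{"op": "play_rows", "data": {"rows": [[[0,0,0],0],[[0,0,0],0],[[0,0,0],0],[[0,0,0],0],[[0,0,0],0],[[0,0,0],0],[[0,0,0],0],[[0,0,0],0],[[0,0,0],0]], "gripper": 1}}

```text
time_s: 14.35
ee_pos: [0.4715, -0.0772, 0.1033]
tcp_rot: [0.772, 0.635, 0.006, 0.008]
force: [1.3, -1.2, -0.3]
finger_gap: 0.109
```

Run:
```python
from h import *
s=ctrl.observe(); delta(s,[.472,-.0777,.103],169.1)
print(Rn.from_quat(s["tcp_rot"]).as_matrix().round(4)[2],s["moment"])
```

```text
tool shift mm [-0.4  0.6  0.3]
jaw angle -11.08 state [ 0.4715 -0.0772  0.1033] [ 1.3 -1.2 -0.3] t 14.35 gap 0.109 q [-0.14  0.46  0.36  2.07 -0.26  0.63  0.2 ]
turn deg (tool z) -0.18
[-0.0011  0.0198 -0.9998] [0.13656187 0.87714733 0.29289851]
```

Emit:
{"op": "play_rows", "data": {"rows": [[[0,-0.04,0],0],[[0,-0.05,0],0],[[0,-0.05,0],0],[[0,-0.02,0],0]]}}

```text
time_s: 14.68
ee_pos: [0.4616, -0.0754, 0.1034]
tcp_rot: [0.772, 0.636, 0.009, 0.013]
force: [8.2, -1.8, -5.0]
finger_gap: 0.111
```

Run:
```python
from h import *
s=ctrl.observe(); delta(s,[.472,-.0777,.103],169.1)
print(Rn.from_quat(s["tcp_rot"]).as_matrix().round(4)[2],s["moment"])
```

```text
tool shift mm [-0.2 10.7  0.7]
jaw angle -11.03 state [ 0.4616 -0.0754  0.1034] [ 8.2 -1.8 -5. ] t 14.68 gap 0.111 q [-0.15  0.44  0.36  2.11 -0.26  0.61  0.2 ]
turn deg (tool z) -0.13
[-0.0027  0.0307 -0.9995] [0.14373817 0.24387717 0.16289493]
```

Emit:
{"op": "play_rows", "data": {"rows": [[[0,-0.03,0],0],[[0,-0.02,-0.02],0],[[-0.005,-0.012,-0.08],0],[[-0.008,-0.01,-0.08],0]]}}

```text
time_s: 15.02
ee_pos: [0.4575, -0.0758, 0.1193]
tcp_rot: [0.772, 0.635, 0.01, 0.015]
force: [8.7, -3.8, -12.6]
finger_gap: 0.113
```

Run:
```python
from h import *
s=ctrl.observe(); delta(s,[.472,-.0777,.103],169.1)
print(Rn.from_quat(s["tcp_rot"]).as_matrix().round(4)[2],s["moment"])
```

```text
tool shift mm [ 1.  14.  16.8]
jaw angle -11.08 state [ 0.4575 -0.0758  0.1193] [  8.7  -3.8 -12.6] t 15.02 gap 0.113 q [-0.17  0.41  0.38  2.1  -0.24  0.64  0.18]
turn deg (tool z) -0.18
[-0.0048  0.0357 -0.9993] [ 0.84524887 -0.17474866  0.10483809]
```

Emit:
{"op": "play_rows", "data": {"rows": [[[-0.012,-0.008,-0.1],0],[[-0.015,-0.008,-0.1],0],[[-0.02,-0.008,-0.1],0]]}}

```text
time_s: 15.27
ee_pos: [0.4563, -0.0793, 0.1485]
tcp_rot: [0.772, 0.636, 0.01, 0.017]
force: [10.2, -2.3, -11.7]
finger_gap: 0.107
```

Run:
```python
from h import *
s=ctrl.observe(); delta(s,[.472,-.0777,.103],169.1)
print(Rn.from_quat(s["tcp_rot"]).as_matrix().round(4)[2],s["moment"])
```

```text
tool shift mm [ 4.8 13.3 46. ]
jaw angle -11.03 state [ 0.4563 -0.0793  0.1485] [ 10.2  -2.3 -11.7] t 15.27 gap 0.107 q [-0.19  0.36  0.4   2.07 -0.21  0.71  0.15]
turn deg (tool z) -0.13
[-0.0059  0.0391 -0.9992] [0.39564617 0.00325686 0.16506004]
```

Emit:
{"op": "play_rows", "data": {"rows": [[[-0.023,-0.009,-0.1],0],[[-0.026,-0.009,-0.1],0],[[-0.028,-0.009,-0.08],0],[[-0.01,-0.01,-0.03],0],[[0,-0.01,-0.012],0],[[0,-0.01,-0.012],0]]}}

```text
time_s: 15.77
ee_pos: [0.454, -0.0866, 0.1816]
tcp_rot: [0.772, 0.635, 0.013, 0.021]
force: [9.9, -5.4, -13.8]
finger_gap: 0.107
```

Run:
```python
from h import *
s,im=grab("wrist","w10"); delta(s,[.472,-.0777,.103],169.1); ctrl.grab_frame("scene"); tip("wrist","socket","latch_grip");tip("scene","socket","lock_pin","pin_mid","grease_tin")
g=ctrl.grab_frame("scene")
for i in range(4): ctrl.grab_frame("top")
delta(ctrl.observe(),[.472,-.0777,.103])
cv2.imwrite("pics/s10.png",np.hstack([cv2.resize(im[:,:,::-1],None,fx=.6,fy=.6),cv2.resize(g[80:320,200:460,::-1],(260,240))]))
```

```text
tool shift mm [12.7 12.1 79.2]
jaw angle -11.08 state [ 0.454  -0.0866  0.1816] [  9.9  -5.4 -13.8] t 15.77 gap 0.107 q [-0.2   0.31  0.43  2.03 -0.17  0.79  0.13]
turn deg (tool z) -0.18
wrist socket [([0.5772, -0.1056, 0.1784], 0.64)]
wrist latch_grip [([0.4531, -0.086, 0.1992], 0.6)]
scene socket [([0.5757, -0.1019, 0.1774], 0.97), ([0.5057, 0.2704, 0.0046], 0.55)]
scene lock_pin [([0.5042, 0.2691, 0.0018], 0.52), ([0.5765, -0.0974, -0.0014], 0.5)]
scene pin_mid [([0.5045, 0.2679, 0.0487], 0.5)]
scene grease_tin [([0.4244, -0.1026, 0.0027], 0.71)]
tool shift mm [12.7 12.1 78.8]
jaw angle -11.08 state [ 0.454  -0.0865  0.1813] [  9.6  -3.5 -13.4] t 16.42 gap 0.108 q [-0.2   0.31  0.43  2.03 -0.17  0.79  0.14]
```

View pics/s10.png

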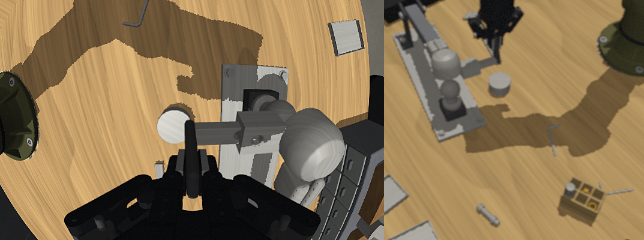

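The coupler is up and the bare ball is visible. The pin stands in the crate's corner cell, and the pose held steady over 0.65 s, so I'm handing in.

Run:
```python
from plant import ctrl
print(ctrl.job_done()); s=ctrl.observe();print(s["ee_pos"],s["force"],s["finger_gap"],s["time_s"])
```

```text
the job is handed in; nothing more can be done
None
the job is handed in; nothing more can be done
```

The drawbar is uncoupled and the job is handed in; no verdict was given. The lock pin went into the empty crate cell at (+13.5, −27). I then drew the latch about 12–14 mm and lifted the coupler off the ball, and the arm is still holding it.

**Coupler:** the handle rose 79 mm, and the networks put the socket at z ≈ 0.178 m against 0.100 m seated. The pose stayed within 0.3 mm over 0.65 s, with a steady force of about 10 N sideways and 13 N vertical. The last picture shows the ball bare.

**Pin:** its foot is at (0.504, 0.269, 0.002) and its middle at (0.5045, 0.268, 0.049), so it stands upright. That is about 6 mm from my estimate of the cell centre.

**Everything else:** nothing else was touched on purpose, and the grease tin reads within about 7 mm of where it was before. The clock read about 16.4 s of the allowed 48 s.

**Disagreements along the way:**
- One crate fit was about 10 mm off because the arm was still moving in the picture. I redid it with the arm at rest.
- The tool tilted up to about 4° while placing the pin, and had mostly straightened by the time it gripped the latch handle.
- I lowered the pin until it touched the crate floor at about 21 N, then relaxed before letting go.

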